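Pin back the tension wheel of the film feed

TASK

The plate sealer's film-feed unit must be locked open before a new film roll goes on. Take the red-headed locking pin out of the rack, use it to push the orange arm of the sprung tension wheel round past the red-ringed hole, and drop the pin fully home into that hole so that it holds the arm back against its spring when you let go. Leave the blue-headed pin hanging in the rack and do not shift the film carton.

Things in the scene. Friction and masses are not known exactly. Their poses are not given: they have to be found in the camera images.
- red_pin_head (a point): Centre of the locking pin's red head, half-way up: cylinder 26 mm across, 46 mm tall. Below it a steel shank 16 mm across, 90 mm long, the last 10 mm tapering to a flat 6 mm tip: the tip is 113 mm below this point. Own z points up along the pin. Hangs upright in a rack hole, head resting on the shelf; must rise 95 mm to come free. 80 to 155 g.
- blue_pin_head (a point): Centre of the blue head of the other pin, same shape and size, hanging in the other rack hole, 100 mm away: it is not for this job and must stay there.
- pin_rack: Fixed aluminium rack, 70 x 180 mm on the table, its shelf (60 x 170 x 12 mm) 95 mm high on two end plates. Origin at the centre of its underside, long side along its y; holes at y = -50 and +50 mm; either may hold the red pin.
- film_feed: Fixed film-feed unit: white housing 174 x 204 mm, its flat deck 48 mm above the table; origin at the centre of its underside, x away from the robot, z up (turned up to 0.25 rad about z). On the deck: the tension wheel and, on the far side, two guide rollers 30 mm tall.
- lock_hole (a point): Centre of the mouth of the red-ringed lock hole, level with the deck, axes as film_feed. Hole 21 mm across, 40 mm deep, closed below: with the pin home its head centre is 73 mm above this point.
- wheel_pivot (a point): Point on the wheel's upright axis at deck height. The wheel is 88 mm across and with its hub stands 39 mm above the deck. The hole lies 80 mm from this axis.
- wheel_arm (a point): On the centre line of the wheel's orange arm, 80 mm from the pivot, 21 mm above the deck; turns with it. Radial bar 10 mm thick, out to 102 mm from the pivot, 6 to 36 mm above the deck. At rest it points to the robot and a little left, on the +y side of the hole (axes of film_feed). The deck on its +y side is free: bring the shank down there, tip a few mm above deck, and push towards -y.
- tension_wheel (a joint): Turn of the wheel in rad: 0 at rest against its stop, growing anticlockwise seen from above (the arm moves towards -y of film_feed), at most 1.2. A spring drives it back: about 0.9 N at the arm when locked. With the pin in the hole on the arm's left side it rests at about 0.7 to 0.8.
- film_box: Loose carton of sealing film, white and blue, 59 x 120 x 56 mm, standing to the left of the unit; origin at the centre of its underside. Leave it alone.
Not all that is in view belongs to the job. Leave any green or white look-alike of the part that bears red_pin_head alone.

How it is judged:
At the end, for the whole second after the job is handed in: Red pin in the lock hole: head centre under 85 mm above the mouth (12 mm from fully home) and within 30 mm sideways, leaning under 0.3 rad; wheel held turned by over 0.6 rad and at rest; blue pin within 20 mm of its place; film carton within 30 mm (value of joint tension_wheel above 0.6 rad and horizontal distance between red_pin_head and lock_hole below 0.03 m and z of red_pin_head in the frame of lock_hole below 0.085 m and angle between red_pin_head's own z axis and vertical below 0.3 rad and distance of blue_pin_head from where it was at the start of the episode below 0.02 m and velocity of joint tension_wheel between -0.05 and 0.05 rad/s and distance of film_box from where it was at the start of the episode below 0.03 m); the robot touches nothing.
It fails at once if the blue-headed pin is moved by more than 40 mm (distance of blue_pin_head from where it was at the start of the episode above 0.04 m).
It fails at once if the film carton is shifted by more than 30 mm (distance of film_box from where it was at the start of the episode above 0.03 m).
It also fails if it takes over 45 s, if anything falls off the work surface, if the arm or the gripper's body presses on something with over 40 N, if the wrist force passes 120 N, or if a joint passes its speed limit or range.

ROBOT

A 6-joint arm with a two-finger parallel gripper is mounted at the origin on a cart in front of the work surface, level with it; the furniture and walls round the work are solid. World frame = base frame: x ahead of the robot, y to its left, z up, the work surface at z = 0. Lengths are in m, angles in rad, forces in N, time in s.
With the tool pointing down it reaches from about 0.35 to 0.775 m from the base axis. Payload 7.3 kg.
Tool frame: the origin (TCP) lies midway between the tips of the shut fingers; the grasp point (between the pads) lies grasp_offset behind it (grasp_offset is the distance from the TCP to the grasp point, in m); z points along the fingers, y is the line along which they close (so a half turn about z gives the same grasp; the last joint's range is limited). The gripper opens to 92 mm and grips with 3 to 60 N. Pads are 19 mm wide; open, the fingers measure 130 mm over their backs; the gripper's body (75 mm by 190 mm) begins 47 mm behind the grasp point.
Start: joints at [-1.357, 0.342, 1.524, -0, 1.275, -0.146], TCP at [0.185, -0.491, 0.227] pointing down, gripper open.
Joint ranges: [-2.53, 2.53], [-0.77, 2.02], [0.04, 2.7], [-1, 4.14], [0.28, 2.66], [-3.11, 3.11]. Speed limits (rad/s): [2.57, 2.57, 3.14, 3.14, 3.14, 3.14].

INTERFACE

Orientations are given as [roll, pitch, yaw] about the fixed x, y, z axes, in that order (R = Rz(yaw) Ry(pitch) Rx(roll)).
In Python, from cell import * gives the robot as it stands.
- The arm moves only by the tool step_arm, never from a script. Its argument "plan" is a list of rows, each a list of 5 numbers: the closure, from -1 (fully open) to 1 (shut), then the shift along the tool's x, y, z in m, then the turn about the tool's z in rad. In form: [[hand, x, y, z, twist], ...]. A call has 1 to 20 rows; each row is the pose to reach, as a shift and turn from the pose commanded when the call began, along the tool's axes at that moment; what a row does not reach only later rows make up. A row lasts 1/8 s, in which the tool goes at most 62.5 mm and 10.7 degrees, less where a joint would pass 70% of its speed; a pose out of reach is approached as far as the arm can. A call with a gripper value outside its range is refused whole. The fingers move at their own pace and stop on an object; "grip_force" is the grip in N (left out, the last holds). Time passes only in rows, so rows that repeat a pose let the fingers close. It gives the time, the measured TCP pose, the force, the opening and the grip force at its end, in the units of the state.
- observe(): the state, without advancing time (a new reading comes with each control period).
- read_camera(name): name is "side" or "top" or "wrist"; returns a dict with "img" (480x640x3 uint8, red, green, blue), "range_z" (480x640 float32, m along the optical axis (not along the pixel's ray), 0 where there is no reading), "fx", "fy", "cx", "cy" (pixels), "R" (3x3) and "t" (3): a world point X has camera coordinates R X + t; the wrist camera has in their place "T_tool_cam" (4x4, takes a point from camera to tool coordinates, whose origin is the TCP and whose axes are the flange's). Camera axes: x right, y down, z forward; pixel columns grow to the right and rows downward; lengths in m; the calibration is good to about 2 mm. A picture is of the moment at which its call begins: read the wrist's pose just before it.
- hand_in(): hands the job in; it is judged then, once.
The state is a dict: "time": time; "qpos": joint angles; "qvel": joint speeds; "joint_efforts": joint torques, N m; "tool_pos": TCP position; "tool_rot": TCP orientation; "contact_force": force on the tool from outside, world axes, zero at the start; "torque": the same for the moment, N m; "opening": finger opening in m; "grip_force": force on a finger pad.
Only numpy, scipy, OpenCV 4.12 (cv2) and the standard library are available. Lean on these libraries where they do the work, as an engineer would, in place of code of your own. Each camera call takes 0.05 s, during which the arm holds its last target. There are 200 camera calls.

## Working session

There is one attempt and no reset: what is moved stays moved. The work goes in short steps, Python scripts to look and compute and a tool call to move; the robot and the scene stay as the last step left them, time stands still between calls to the robot, and variables do not carry over. Pictures are saved under pics/ and viewed, at most 10 in all, crops included, and the job is handed in when it is done.

Besides the shell and the picture viewer there is one more tool, called as name(argument=value, ...), one argument or row to a line, values as JSON. step_arm: Moves the arm, as the interface text tells. Its arguments: {"type":"object","properties":{"plan":{"type":"array","items":{"type":"array","items":{"type":"number"}}},"grip_force":{"type":"number"}},"required":["plan"]}

```bash
mkdir -p pics; cat > h.py <<'E'
from cell import *
import numpy as np, cv2
def save(n,f):
    c=read_camera(n); cv2.imwrite(f,c["img"][:,:,::-1]); np.savez('pics/'+n+'.npz',**c); return c
def pts(c):
    "world point of every pixel (fixed cameras)"
    v,u=np.mgrid[0:480,0:640]; z=c["range_z"]
    X=np.stack([(u-c["cx"])/c["fx"]*z,(v-c["cy"])/c["fy"]*z,z],-1)
    return (X-c["t"])@c["R"]
def ray(c,u,v,h):
    d=np.array([(u-c["cx"])/c["fx"],(v-c["cy"])/c["fy"],1.])@c["R"]; o=-c["t"]@c["R"]
    return o+d*(h-o[2])/d[2]
E
python3 - <<'E'
from h import *
s=observe(); print({k:np.round(v,3) for k,v in s.items()})
save("top","pics/t1.png"); save("side","pics/s1.png")
E
```

```text
{'time': np.float64(0.0), 'qpos': array([-1.357,  0.343,  1.525, -0.   ,  1.275, -0.146]), 'qvel': array([-0.001, -0.   ,  0.001, -0.001,  0.   ,  0.001]), 'joint_efforts': array([  0.   , -43.124, -24.423,   0.072,   0.056,  -0.   ]), 'tool_pos': array([ 0.185, -0.491,  0.226]), 'tool_rot': array([-3.14, -0.  ,  0.36]), 'contact_force': array([-0.431,  0.52 , -0.481]), 'torque': array([-0.002,  0.014,  0.029]), 'grip_force': np.float64(0.0), 'opening': np.float64(0.092)}
```

View pics/t1.png

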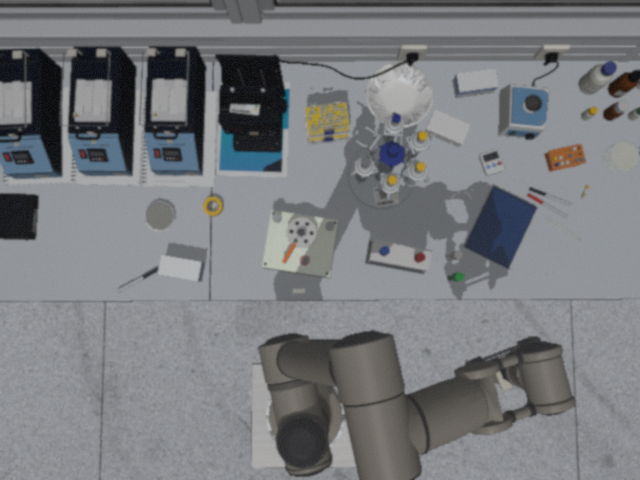

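View pics/s1.png

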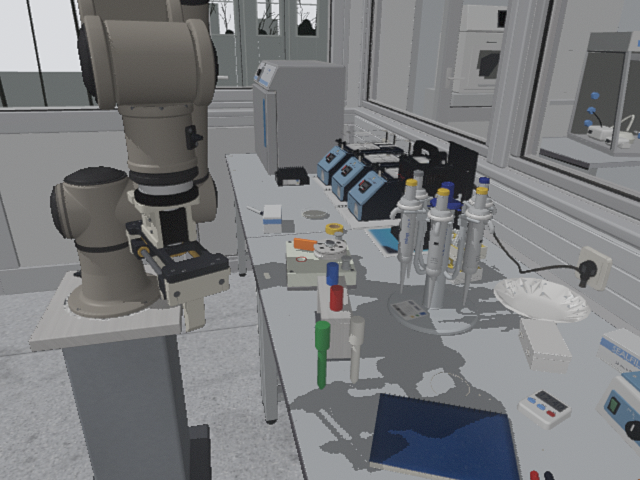

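The top view shows the red head at (420,257), the blue head at (385,251), the wheel hub at (302,232), the orange arm at (290,253), the red ring at (306,260) and the carton at (180,268). In the side view the red head is at (337,298). The green and white look-alikes stand beside the rack at about (322,350) and (357,350).

```bash
python3 - <<'E'
from h import *
L=lambda n:dict(np.load('pics/'+n+'.npz'))
for n in("top","side"):
    c=L(n);P=pts(c);hsv=cv2.cvtColor(c["img"],cv2.COLOR_RGB2HSV);H,S,V=cv2.split(hsv)
    for name,m in dict(red=((H<5)|(H>174))&(S>130),orange=(H>5)&(H<16)&(S>150),blue=(H>108)&(H<125)&(S>110)).items():
        k,lab,st,ce=cv2.connectedComponentsWithStats(m.astype(np.uint8))
        for i in range(1,k):
            p=P[lab==i]; q=np.median(p,0)
            if st[i,4]>8 and .3<q[0]<.8 and -.5<q[1]<.4: print(n,name,st[i],ce[i].round(1),q.round(3),p.min(0).round(3),p.max(0).round(3))
c=L("top"); big=cv2.resize(c["img"][195:310,240:440],None,fx=4,fy=4,interpolation=cv2.INTER_CUBIC); cv2.imwrite('pics/tz.png',big[:,:,::-1])
print(c["fx"],-c["R"].T@c["t"])
P=pts(c)
for h in(.048,):
    m=(abs(P[...,2]-h)<.006)&(P[...,0]<.75)&(abs(P[...,1])<.25)&(P[...,0]>.3)
    k,lab,st,ce=cv2.connectedComponentsWithStats(m.astype(np.uint8)); i=1+st[1:,4].argmax(); q=P[lab==i]
    r=cv2.minAreaRect(q[:,:2].astype(np.float32)); print(r,cv2.boxPoints(r),np.median(q[:,2]))
E
```

```text
top red [417 254   6   7  32] [419.5 257. ] [ 0.454 -0.322  0.143] [ 0.446 -0.33   0.137] [ 0.463 -0.314  0.149]
top orange [284 244  11  18  41] [288.9 252.1] [0.474 0.042 0.085] [0.448 0.027 0.08 ] [0.497 0.056 0.091]
top blue [393 115   7   7  43] [396. 118.] [ 0.792 -0.239  0.315] [ 0.783 -0.247  0.31 ] [ 0.799 -0.231  0.32 ]
top blue [380 142  24  24 442] [391.6 153.6] [ 0.708 -0.23   0.27 ] [ 0.346 -0.263  0.258] [ 0.744 -0.049  1.661]
top blue [381 247   7   8  43] [384.1 250.3] [ 0.474 -0.224  0.142] [ 0.463 -0.234  0.133] [ 0.482 -0.215  0.148]
side red [330 285  13  26 289] [335.7 297.6] [ 0.452 -0.333  0.124] [ 0.442 -0.339  0.097] [ 0.464 -0.314  0.142]
side orange [294 238  23  13 195] [303.7 243.7] [0.47  0.042 0.072] [0.445 0.025 0.056] [0.499 0.06  0.086]
side blue [479 177  10   6  50] [483.7 179.9] [ 0.788 -0.244  0.311] [ 0.782 -0.251  0.306] [ 0.801 -0.232  0.314]
side blue [441 181  22  30 242] [451.5 196. ] [ 0.718 -0.244  0.272] [ 0.235 -1.061  0.182] [0.954 0.16  0.571]
side blue [429 198   7   9  40] [432.7 202. ] [ 0.687 -0.229  0.265] [ 0.678 -0.242  0.256] [ 0.701 -0.209  0.267]
side blue [327 262  11  24 240] [332.  273.3] [ 0.471 -0.235  0.124] [ 0.235 -1.061  0.097] [ 0.484 -0.214  0.571]
side blue [389 399  11   5  19] [393.9 400.6] [ 0.511 -0.5    0.011] [ 0.501 -0.506  0.009] [ 0.52  -0.496  0.012]
551.3398722936837 [ 0.34626474 -0.0487913   1.66110292]
((0.5033653378486633, 0.012125372886657715), (0.20037955045700073, 0.17070941627025604), 81.03230285644531) [[ 0.40343663 -0.07353483]
 [ 0.5720594  -0.10014461]
 [ 0.603294    0.09778558]
 [ 0.43467128  0.12439536]] 0.049060906189582594
```

View pics/tz.png

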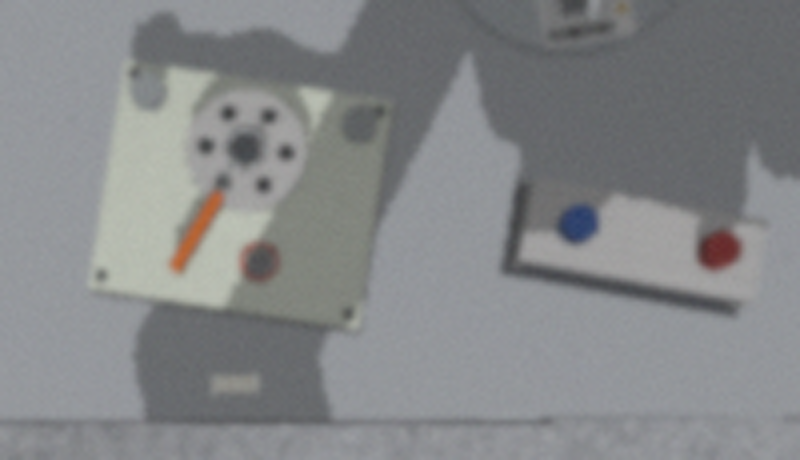

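The zoomed crop puts the hub at (245,148) and the ring at (260,262), which is (301.2,232) and (305,260.5) in the full image. The arm's tip is at (178,266), on the left of the ring.

```bash
python3 - <<'E'
from h import *
c=dict(np.load('pics/top.npz'))
print("pin",ray(c,419.5,257,.143),"blue",ray(c,384.1,250.3,.143),"hub",ray(c,301.2,232,.087),"hole",ray(c,305,260.5,.048),"armtip",ray(c,240+178/4,195+266/4,.084))
print("off",grasp_offset); print(read_camera("wrist")["T_tool_cam"].round(3))
s=observe();R=cv2.Rodrigues
r,p,y=s["tool_rot"]
from scipy.spatial.transform import Rotation as Ro
M=Ro.from_euler('xyz',s["tool_rot"]).as_matrix(); 
print((M.T@(np.array([.454,-.322,.25])-s["tool_pos"])).round(3), (M.T@(np.array([.45,0.,.3])-s["tool_pos"])).round(3))
E
```

```text
pin [ 0.45417444 -0.32196879  0.143     ] blue [ 0.47304625 -0.22437543  0.143     ] hub [0.5312127  0.00675088 0.087     ] hole [ 0.45169498 -0.00302153  0.048     ] armtip [0.4466578  0.05466611 0.084     ]
off 0.0188
[[-0.001 -0.956 -0.292  0.079]
 [ 1.    -0.    -0.002 -0.   ]
 [ 0.002 -0.292  0.956 -0.158]
 [ 0.     0.     0.     1.   ]]
[ 0.312 -0.064 -0.024] [ 0.421 -0.366 -0.073]
```

step_arm(
  plan=[
    [-1,0.06,-0.01,-0.02,0.1],
    [-1,0.12,-0.02,-0.024,0.2],
    [-1,0.18,-0.035,-0.024,0.35],
    [-1,0.24,-0.05,-0.024,0.53],
    [-1,0.29,-0.06,-0.024,0.53],
    [-1,0.312,-0.064,-0.024,0.53],
    [-1,0.312,-0.064,-0.024,0.53],
    [-1,0.312,-0.064,-0.024,0.53],
    [-1,0.312,-0.064,-0.024,0.53],
  ],
)

```text
time: 1.27
tool_pos: [0.4535, -0.3224, 0.2507]
tool_rot: [3.141, 0.0, -0.172]
contact_force: [-0.6, -0.1, -0.6]
opening: 0.0915
grip_force: 0.0
```

```bash
cat >> h.py <<'E'
from scipy.spatial.transform import Rotation as Ro
def wrist(f):
    s=observe(); c=save("wrist",f); T=np.eye(4); T[:3,:3]=Ro.from_euler('xyz',s["tool_rot"]).as_matrix(); T[:3,3]=s["tool_pos"]
    W=T@c["T_tool_cam"]; c["R"]=W[:3,:3].T; c["t"]=-c["R"]@W[:3,3]; return s,c,T
def blobs(c,name,amin=60):
    P=pts(c);H,S,V=cv2.split(cv2.cvtColor(c["img"],cv2.COLOR_RGB2HSV))
    m={'red':((H<6)|(H>174))&(S>120),'orange':(H>5)&(H<18)&(S>150),'blue':(H>108)&(H<125)&(S>110)}[name]
    k,lab,st,ce=cv2.connectedComponentsWithStats(m.astype(np.uint8))
    return [(st[i],ce[i],np.median(P[lab==i],0),P[lab==i]) for i in range(1,k) if st[i,4]>amin]
E
python3 - <<'E'
from h import *
s,c,T=wrist("pics/w1.png"); print(s["tool_pos"],s["tool_rot"],s["time"])
for n in("red","blue"):
    for st,ce,q,p in blobs(c,n):
        t=p[abs(p[:,2]-p[:,2].max())<.006]; print(n,st,ce.round(1),q.round(3),np.percentile(p[:,2],97).round(3),len(t),(t.min(0)+t.max(0))/2, np.ptp(t,0))
E
```

```text
[ 0.45346948 -0.32238758  0.25074769] [ 3.14143624e+00  2.04329178e-04 -1.71770294e-01] 1.275
red [303 220  29  29 667] [317.  234.1] [ 0.456 -0.323  0.141] 0.142 5 [ 0.53163101 -0.33557912  0.40845951] [0. 0. 0.]
red [ 19 249  27  24 113] [ 32.4 260.5] [ 0.455 -0.001  0.049] 0.051 1 [ 0.53163101 -0.33557912  0.40845951] [0. 0. 0.]
blue [  459     0   181   185 20433] [545.5  83.6] [ 0.542 -0.583  0.011] 0.012 95 [ 0.53163101 -0.33557912  0.40845951] [0. 0. 0.]
blue [180 218  37  29 702] [194.8 232.2] [ 0.475 -0.225  0.141] 0.142 4 [ 0.53163101 -0.33557912  0.40845951] [0. 0. 0.]
```

View pics/w1.png

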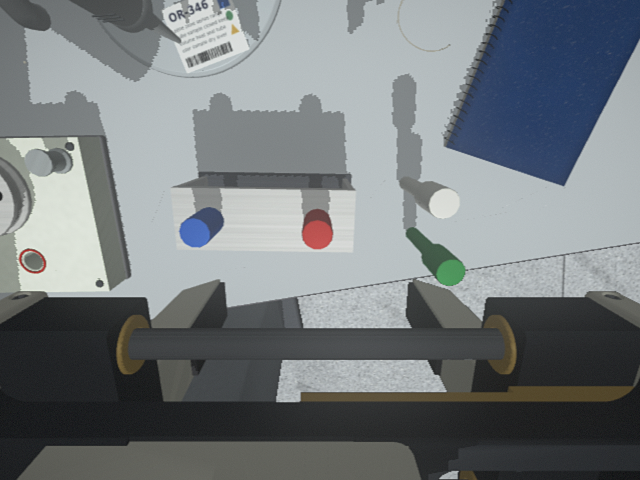

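The wrist view shows the red head at (317,232) between the fingers, the blue head at (195,230) and the green look-alike at (450,270), to the right of the fingers. The red ring is at (32,260). I'll check the green pin's height before descending.

```bash
python3 - <<'E'
from h import *
c=dict(np.load('pics/side.npz'));P=pts(c)
for n,b in dict(green=(324,336),white=(329,358)).items():
    q=P[b[0]-10:b[0]+10,b[1]-20 if n=="green" else 350:b[1]-8 if n=="green" else 362].reshape(-1,3);print(n,np.median(q,0).round(3),np.percentile(q[:,2],95).round(3))
E
```

```text
green [ 0.404 -0.428  0.13 ] 0.136
white [ 0.457 -0.438  0.124] 0.136
```

step_arm(
  plan=[
    [-0.1,0.001,0,0,0],
    [-0.1,0.001,0,0,0],
    [-0.1,0.001,0,0.01,0],
    [-0.1,0.001,0,0.02,0],
  ],
)

```text
time: 1.82
tool_pos: [0.4552, -0.3217, 0.2298]
tool_rot: [-3.141, 0.0, -0.17]
contact_force: [-0.8, 0.4, -0.7]
opening: 0.0566
grip_force: 0.0
```

step_arm(
  plan=[
    [-0.1,0,0,0.03,0],
    [-0.1,0,0,0.06,0],
    [-0.1,0,0,0.09,0],
    [-0.1,0,0,0.11,0],
    [-0.1,0,0,0.124,0],
    [-0.1,0,0,0.124,0],
    [-0.1,0,0,0.124,0],
    [1,0,0,0.124,0],
    [1,0,0,0.124,0],
    [1,0,0,0.124,0],
    [1,0,0,0.124,0],
    [1,0,0,0.124,0],
    [1,0,0,0.124,0],
  ],
  grip_force=35,
)

```text
time: 3.45
tool_pos: [0.4555, -0.322, 0.107]
tool_rot: [3.141, -0.001, -0.17]
contact_force: [-0.6, -0.3, 4.2]
opening: 0.0254
grip_force: 35.0
```

step_arm(
  plan=[
    [1,0,0,-0.01,0],
    [1,0,0,-0.03,0],
    [1,0,0,-0.055,0],
    [1,0,0,-0.08,0],
    [1,0,0,-0.11,0],
    [1,0,0,-0.14,0],
    [1,0,0,-0.16,0],
    [1,0,0,-0.16,0],
    [1,0,0,-0.16,0],
  ],
)

```text
time: 4.58
tool_pos: [0.4549, -0.3213, 0.2657]
tool_rot: [-3.14, 0.002, -0.17]
contact_force: [-0.4, 0.8, -0.9]
opening: 0.0251
grip_force: 35.0
```

```bash
python3 - <<'E'
from h import *
s=observe(); print(s["tool_pos"].round(4),s["tool_rot"].round(3),s["opening"])
M=Ro.from_euler('xyz',s["tool_rot"]).as_matrix()
for n,g in dict(A=(.447,.085,.267),hole=(.4525,-.002,.267)).items(): print(n,(M.T@(np.array(g)-s["tool_pos"])).round(4))
w,c=save("side","pics/s2.png"),None
for st,ce,q,p in blobs(w,"red"): print(st,ce,q.round(3))
E
```

```text
[ 0.4549 -0.3213  0.2657] [-3.14e+00  2.00e-03 -1.70e-01] 0.02513310348992019
A [-0.0766 -0.3991 -0.0007]
hole [-0.0564 -0.3143 -0.0009]
[331 208  14  26  76] [335.64473684 226.27631579] [ 0.446 -0.329  0.261]
[530 471   9   9  66] [533.86363636 475.33333333] [ 0.648 -0.684  0.012]
```

step_arm(
  plan=[
    [1,-0.005,-0.03,0,0],
    [1,-0.01,-0.08,0,0],
    [1,-0.018,-0.13,0,0],
    [1,-0.025,-0.18,0,0],
    [1,-0.032,-0.23,0,0],
    [1,-0.038,-0.28,0,0],
    [1,-0.045,-0.33,0,0],
    [1,-0.05,-0.37,0,0],
    [1,-0.051,-0.386,0,0],
    [1,-0.051,-0.386,0,0],
    [1,-0.051,-0.386,0,0],
    [1,-0.051,-0.386,0,0],
  ],
)

```text
time: 6.12
tool_pos: [0.4705, 0.0661, 0.2666]
tool_rot: [3.141, 0.0, -0.172]
contact_force: [0.5, 0.1, -0.6]
opening: 0.0255
grip_force: 35.0
```

```bash
python3 - <<'E'
from h import *
s,c,T=wrist("pics/w2.png"); print(s["tool_pos"].round(4),s["tool_rot"].round(3))
for n in("red","orange"):
    for st,ce,q,p in blobs(c,n,25):
        print(n,st,ce.round(1),q.round(4),ray(c,*ce,.048).round(4) if q[2]<.06 else '')
E
```

```text
[0.4705 0.0661 0.2666] [ 3.141  0.    -0.172]
red [364 203  25  24  80] [375.8 214.2] [0.4556 0.0029 0.0489] [0.454  0.0018 0.048 ]
red [ 287  290   59   38 1620] [314.5 312.5] [0.4802 0.0658 0.2994] 
orange [323 181  28  58 403] [336.7 209.6] [0.4745 0.0453 0.0836]
```

View pics/w2.png

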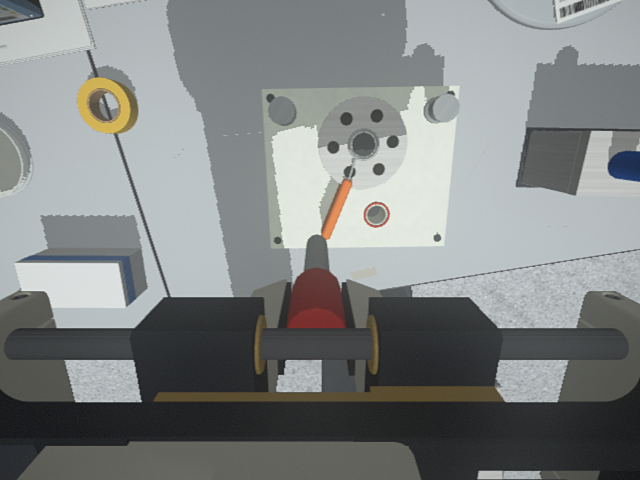

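The wrist view shows the ring at (376,214), the hub at (364,144) and the arm from (350,182) to (325,237). The pin hangs straight, with its shank end at (317,240), just left of the arm. The wrist puts the hole about 4 mm further to +y than the top camera did, so I'll lower a little wider and compare tip and hole in one picture.

step_arm(
  plan=[
    [1,0,-0.007,0,0],
    [1,0,-0.007,0.02,0],
    [1,0,-0.007,0.045,0],
    [1,0,-0.007,0.07,0],
    [1,0,-0.007,0.09,0],
    [1,0,-0.007,0.1,0],
    [1,0,-0.007,0.108,0],
    [1,0,-0.007,0.108,0],
    [1,0,-0.007,0.108,0],
  ],
)

```text
time: 7.3
tool_pos: [0.4721, 0.0741, 0.1593]
tool_rot: [-3.141, -0.001, -0.17]
contact_force: [0.0, -0.5, -1.1]
opening: 0.0254
grip_force: 35.0
```

```bash
python3 - <<'E'
from h import *
s,c,T=wrist("pics/w3.png"); print(s["tool_pos"].round(4),s["tool_rot"].round(3),s["contact_force"].round(2),c["fx"])
for n in("red","orange"):
    for st,ce,q,p in blobs(c,n,25):
        print(n,st,ce.round(1),q.round(4),ray(c,*ce,.048).round(4) if q[2]<.06 else '')
cr=cv2.resize(c["img"][80:330,240:490],None,fx=2.4,fy=2.4,interpolation=cv2.INTER_CUBIC);cv2.imwrite("pics/w3z.png",cr[:,:,::-1])
a=T[:3,3]-T[:3,2]*.03
for z in(.056,.066,.08): 
    X=np.array([T[0,3],T[1,3],z]); k=c["R"]@X+c["t"]; print(z,(k[0]/k[2]*c["fx"]+c["cx"]).round(1),(k[1]/k[2]*c["fy"]+c["cy"]).round(1))
E
```

```text
[0.4721 0.0741 0.1593] [-3.141e+00 -1.000e-03 -1.700e-01] [ 0.01 -0.46 -1.07] 342.564445306968
red [391 228  35  33 182] [407.9 243.1] [0.4554 0.002  0.049 ] [0.4542 0.0014 0.048 ]
red [ 286  294   60   34 1570] [315.8 313.2] [0.4813 0.073  0.1922] 
orange [335 201  44  80 896] [356.4 241.1] [0.4743 0.0454 0.0835] 
0.056 317.0 239.7
0.066 317.1 243.5
0.08 317.1 249.3
```

View pics/w3z.png

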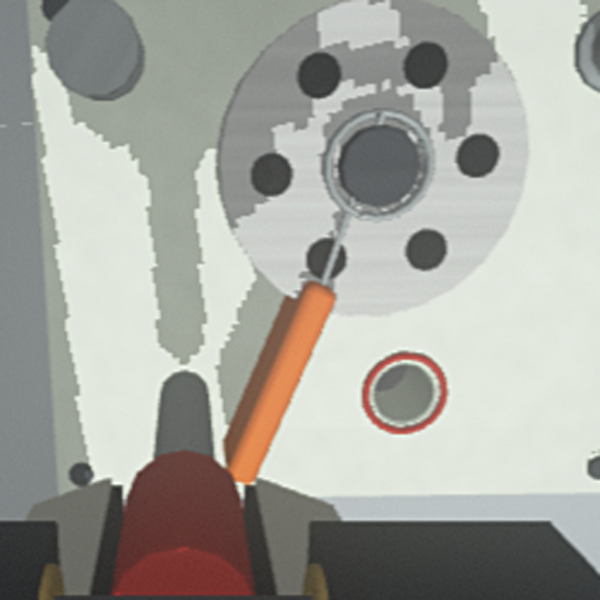

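The crop shows the ring centred at (405,393), (409,243.7) in the full picture. The shank is centred at column 317, which matches the predicted tool axis, and the arm is free just to its right. I'll lower 5 mm and push towards -y to the hole at about (0.4537, 0.0005).

step_arm(
  plan=[
    [1,0,0,0.005,0],
    [1,-0.0005,0.007,0.005,0],
    [1,-0.001,0.014,0.005,0],
    [1,-0.0015,0.021,0.005,0],
    [1,-0.002,0.028,0.005,0],
    [1,-0.0025,0.035,0.005,0],
    [1,-0.003,0.042,0.005,0],
    [1,-0.0035,0.049,0.005,0],
    [1,-0.004,0.056,0.005,0],
    [1,-0.0045,0.063,0.005,0],
    [1,-0.005,0.07,0.005,0],
    [1,-0.0056,0.0755,0.005,0],
    [1,-0.0056,0.0755,0.005,0],
    [1,-0.0056,0.0755,0.005,0],
    [1,-0.0056,0.0755,0.005,0],
  ],
)

```text
time: 9.22
tool_pos: [0.4532, 0.0008, 0.1537]
tool_rot: [3.141, 0.0, -0.17]
contact_force: [-0.7, 0.6, 0.2]
opening: 0.0253
grip_force: 35.0
```

```bash
python3 - <<'E'
from h import *
s,c,T=wrist("pics/w4.png"); print(s["tool_pos"].round(4),s["tool_rot"].round(3),s["contact_force"].round(2))
for n in("red","orange"):
    for st,ce,q,p in blobs(c,n,15):
        print(n,st,ce.round(1),q.round(4))
cr=cv2.resize(c["img"][80:330,200:450],None,fx=2.4,fy=2.4,interpolation=cv2.INTER_CUBIC);cv2.imwrite("pics/w4z.png",cr[:,:,::-1])
for X in((.4537,.0005,.048),(T[0,3],T[1,3],.0545)):
    k=c["R"]@np.array(X)+c["t"]; print((k[0]/k[2]*c["fx"]+c["cx"]).round(1),(k[1]/k[2]*c["fy"]+c["cy"]).round(1))
E
```

```text
[0.4532 0.0008 0.1537] [ 3.141  0.    -0.17 ] [-0.75  0.64  0.16]
red [299 225   8  26  49] [301.8 237.4] [0.4572 0.013  0.0492]
red [ 287  300   59   28 1170] [316.6 316.7] [ 0.4615 -0.0006  0.1869]
orange [325 223  25  50 485] [335.8 250.6] [ 0.4524 -0.0122  0.0835]
317.3 238.0
317.0 241.1
```

View pics/w4z.png

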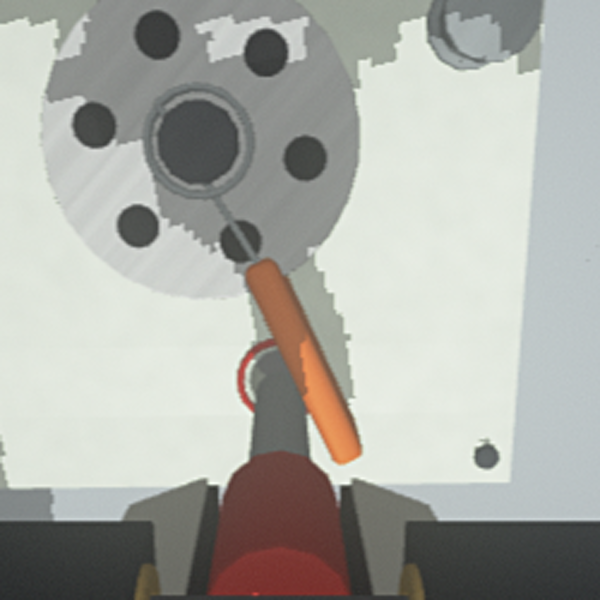

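The ring's left edge at crop x=238 and its top at y=340 put its centre at about (280,381). The shank is centred at x=280 with its tip over the ring, and the arm is pushed past it on the right. The pin is aligned, so I'll lower it.

step_arm(
  plan=[
    [1,0,0,0.005,0],
    [1,0,0,0.01,0],
    [1,0,0,0.014,0],
    [1,0,0,0.018,0],
    [1,0,0,0.018,0],
  ],
)

```text
time: 9.9
tool_pos: [0.4531, 0.0007, 0.1353]
tool_rot: [3.142, 0.001, -0.17]
contact_force: [-0.8, 0.7, -2.1]
opening: 0.025
grip_force: 35.0
```

step_arm(
  plan=[
    [1,0,0,0.005,0],
    [1,0,0,0.01,0],
    [1,0,0,0.015,0],
    [1,0,0,0.02,0],
    [1,0,0,0.024,0],
    [1,0,0,0.024,0],
  ],
)

```text
time: 10.65
tool_pos: [0.4531, 0.0007, 0.1113]
tool_rot: [3.142, 0.001, -0.17]
contact_force: [-0.4, 0.9, -1.2]
opening: 0.0253
grip_force: 35.0
```

step_arm(
  plan=[
    [0.2,0,0,0,0],
    [-0.1,0,0,0,0],
    [-0.1,0,0,0,0],
    [-0.1,0,0,0,0],
    [-0.1,0,0,0,0],
    [-0.1,0,0,-0.02,0],
    [-0.1,0,0,-0.05,0],
    [-0.1,0,0,-0.09,0],
    [-0.1,0,0,-0.13,0],
    [-0.1,0,0,-0.16,0],
    [-0.1,0,0,-0.16,0],
  ],
)

```text
time: 12.02
tool_pos: [0.4544, 0.0005, 0.2738]
tool_rot: [3.142, -0.005, -0.17]
contact_force: [0.6, 0.3, -0.3]
opening: 0.0506
grip_force: 0.0
```

```bash
python3 - <<'E'
from h import *
s,c,T=wrist("pics/w5.png"); print(s["tool_pos"].round(4),s["contact_force"].round(2),s["time"])
sd=save("side","pics/s5.png"); tp=save("top","pics/t5.png")
for nm,w in(("wrist",c),("side",sd),("top",tp)):
  for n in("red","orange","blue"):
    for st,ce,q,p in blobs(w,n,25):
        if .35<q[0]<.6 and abs(q[1])<.4: print(nm,n,st,ce.round(1),q.round(4),np.percentile(p[:,2],[5,95]).round(3))
cv2.imwrite("pics/w5z.png",np.hstack([c["img"][130:330,200:440],cv2.resize(sd["img"][190:310,260:370],(183,200))])[:,:,::-1])
E
```

```text
[0.4544 0.0005 0.2738] [ 0.56  0.33 -0.34] 12.025
wrist red [300 220  28  27 567] [313.6 233.3] [0.4532 0.0037 0.1437] [0.143 0.145]
wrist orange [324 210  12  22  98] [329.9 222. ] [ 0.445  -0.0115  0.0837] [0.082 0.085]
wrist blue [ 533  147   61   32 1558] [564. 162.] [ 0.476  -0.2162  0.1373] [0.103 0.141]
side red [296 223   9  20 165] [300.  232.7] [ 0.4488 -0.007   0.1252] [0.103 0.144]
side orange [295 246  23  14 211] [305.6 252.4] [ 0.462  -0.0128  0.072 ] [0.059 0.084]
side blue [327 262  11  23 241] [332.  273.2] [ 0.4707 -0.235   0.1241] [0.101 0.141]
top blue [381 247   8   8  53] [384.4 250.5] [ 0.4713 -0.2245  0.1429] [0.137 0.149]
```

View pics/w5z.png

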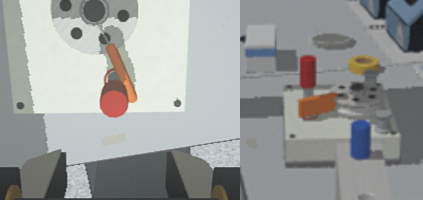

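The pin stands upright in the hole. Its head top is at 0.144 m, so its centre is about 73 mm above the deck, which is fully home. The arm is held right of it at about 0.79 rad, and the blue pin has not moved.

```bash
python3 -c "
from cell import *
print(hand_in())"
```

```text
the job is handed in; nothing more can be done
None
```

The job is handed in, with no verdict returned: the red pin is fully home in the lock hole and holds the arm at about 0.79 rad, the blue pin is still in its place, and the carton was never approached (I didn't re-measure it at the end).

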